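# Nest the kidney dishes of a staining set

### The arm

A 7-joint arm with a two-finger parallel gripper is mounted at the origin on the work surface. World frame = base frame: x ahead of the robot, y to its left, z up, the work surface at z = 0. Lengths are in m, angles in rad, forces in N, time in s.
With the tool pointing down it reaches from about 0.4 to 0.875 m from the base axis. Payload 19.3 kg.
Tool frame: the origin (TCP) lies at the very end of the fingers, on their centre line; the grasp point (between the pads) lies 19 mm behind it; z points along the fingers, y is the direction in which the jaws open and shut (so a half turn about z gives the same grasp; the last joint's range is limited). The gripper opens to 85 mm and grips with 20 to 120 N. Pads are 22 mm wide; open, the fingers measure 114 mm over their backs; the gripper's body (76 mm by 85 mm) begins 54 mm behind the grasp point. The pads swing forward as they close: fully open they stand 13 mm farther back than shut.
Start: joints at [-1.213, 0.521, -0.036, 1.599, 0.021, 1.021, -0.113], TCP at [0.259, 0.569, 0.231] pointing down, gripper open.
Joint ranges: [-2.91, 2.91], [-0.3, 2.13], [-1.5, 1.42], [0.17, 2.43], [-1.26, 4.41], [0.16, 1.93], [-2.52, 2.52]. Speed limits (rad/s): [1.89, 1.89, 2.39, 2.39, 3.01, 3.01, 3.01].

### API

Orientations are given as [roll, pitch, yaw] about the fixed x, y, z axes, in that order (R = Rz(yaw) Ry(pitch) Rx(roll)).
In Python, from workcell import telemetry, imaging, ticket gives the robot as it stands.
- The arm moves only by the tool carry_out, never from a script. Its argument "series" is a list of rows, each a list of 7 numbers: the shift along the tool's x, y, z in m, then the turn, a rotation vector about the tool's x, y, z in rad, then the closure in counts, from 0 (fully open) to 255 (shut). In form: [[tx, ty, tz, ax, ay, az, jaw], ...]. A call has 1 to 10 rows; each row is the pose to reach, as a shift and turn from the pose commanded when the call began, along the tool's axes at that moment; what a row does not reach only later rows make up. A row lasts 1/8 s, in which the tool goes at most 62.5 mm and 10.7 degrees, less where a joint would pass 70% of its speed; a pose out of reach is approached as far as the arm can. A call with a gripper value outside its range is refused whole. The fingers move at their own pace and stop on an object; "force" is the grip in N (left out, the last holds). Time passes only in rows, so rows that repeat a pose let the fingers close. It gives the time, the measured TCP pose, the force and the opening at its end, in the units of the state.
- telemetry.observe(): the state, without advancing time (a new reading comes with each control period).
- imaging.grab_frame(name): name is "side" or "top" or "wrist"; returns (picture, depth): 420x560x3 uint8, blue, green, red; 420x560 float32, m along the optical axis (not along the pixel's ray), 0 where there is no reading.
- imaging.camera_info(name): a dict with "mtx" (3x3 intrinsics, pixels), "dist_coeffs" ([k1, k2, p1, p2, k3] as OpenCV has them; the pictures are not rectified), "extrinsics" (4x4, takes a point from camera to world coordinates); the wrist camera has in their place "hand_eye" (4x4, takes a point from camera to tool coordinates, whose origin is the TCP and whose axes are the flange's). Camera axes: x right, y down, z forward; pixel columns grow to the right and rows downward; lengths in m; the calibration is good to about 2 mm. A picture is of the moment at which its call begins: read the wrist's pose just before it. camera_info takes no time and is no camera call.
- ticket.job_done(): hands the job in, once; it reports no verdict.
The state is a dict: "clock": time; "qpos": joint angles; "qd": joint speeds; "joint_efforts": joint torques, N m; "position": TCP position; "tool_rot": TCP orientation; "force": force on the tool from outside, world axes, zero at the start; "moment": the same for the moment, N m; "grip_width": finger opening in m.
Only numpy, scipy, OpenCV 4.12 (cv2) and the standard library are available. Lean on these libraries where they do the work, as an engineer would, in place of code of your own. Each camera call takes 0.05 s, during which the arm holds its last target.

### The job

Pack the kidney-shaped steel staining set together on the bench: set the middle-sized kidney dish flat in the large low kidney tray, and the small deep kidney dish flat in the middle one, each turned so that its curve follows the one below. Set them down, do not drop them. The straight oblong dish and the round bowl are not part of the set.

Things in the scene. Friction and masses are not known exactly. Their poses are not given: they have to be found in the camera images.
- large_tray: Large low kidney-shaped steel tray, upright, does not shift, bottom of the nest: 206 x 98 mm, 14 mm high, floor 3 mm thick, walls lean out (inside 80 mm across at the floor, 92 mm at the rim). Origin: underside, mid-waist. Axes: z up, x across the waist from hollow to bulging side, y along the length; all agree when nested. The middle dish fits with about 10 mm to spare all round.
- middle_dish_center (a point): Middle kidney-shaped steel dish, loose, upright: 157 mm long, 62 mm wide outside (56 inside), 32 mm high, walls upright, 3 mm thick like the floor. Point: mid-waist, half-way up. Axes: z up, x across the waist from hollow to bulging side, y along the length; all agree when nested. Grip across the waist outside both walls, by the top 15 mm: seated, its rim is 21 mm above the tray's.
- small_dish_center (a point): Small deep kidney-shaped steel dish, loose, upright: 117 mm long, 36 mm wide outside, 50 mm high, walls upright. Point: mid-waist, half-way up. Axes: z up, x across the waist from hollow to bulging side, y along the length; all agree when nested. Grip across the waist outside both walls, by the top 15 mm: seated, its rim is 21 mm above the middle dish's; about 10 mm to spare all round.

How it is judged:
By the outcome, as a careful person would: the job done as asked, in the order asked, and still so for the second after the job is handed in, with the robot touching nothing.
It also fails if it takes over 56 s, if anything falls off the work surface, if the arm or the gripper's body presses on something with over 40 N, if the wrist force passes 120 N, or if a joint passes its speed limit or range.

## Working session

There is one attempt and no reset: what is moved stays moved. The work goes in short steps, Python scripts to look and compute and a tool call to move; the robot and the scene stay as the last step left them, time stands still between calls to the robot, and variables do not carry over. Pictures are saved under pics/ and viewed, and the job is handed in when it is done.

Besides the shell and the picture viewer there is one more tool, called after "Call:" in YAML: its name, and indented under it one key for each argument. carry_out: Moves the arm, as the interface text tells. Its arguments: {"type":"object","properties":{"series":{"type":"array"},"force":{"type":"number"}},"required":["series"]}

```bash
ls; mkdir -p pics; python3 - <<'E'
from workcell import telemetry, imaging
import cv2, numpy as np
s=telemetry.observe(); print({k:np.round(v,4) for k,v in s.items()})
for n in ("top","side"):
    p,d=imaging.grab_frame(n); cv2.imwrite(f"pics/{n}0.png",p); np.save(f"pics/{n}0.npy",d)
    c=imaging.camera_info(n); print(n,{k:np.round(v,4).tolist() for k,v in c.items()}, (d>0).mean())
c=imaging.camera_info("wrist");print(c)
E
```

```text
pics
{'clock': np.float64(0.0), 'qpos': array([-1.2132,  0.522 , -0.0363,  1.6   ,  0.0212,  1.0211, -0.1128]), 'qd': array([ 0.0002, -0.0016,  0.0001,  0.0012,  0.0003, -0.0002, -0.001 ]), 'joint_efforts': array([ 1.00000e-04, -9.27124e+01,  1.98060e+00, -3.69928e+01,
        1.80000e-02,  8.20000e-03, -1.00000e-04]), 'position': array([0.2592, 0.5683, 0.2307]), 'tool_rot': array([-3.1404,  0.    ,  2.7137]), 'force': array([ 0.9467, -0.0076,  0.7503]), 'moment': array([ 0.0464, -0.0185,  0.0038]), 'grip_width': np.float64(0.085)}
top {'mtx': [[478.5754, 0.0, 274.6706], [0.0, 478.5754, 210.6163], [0.0, 0.0, 1.0]], 'dist_coeffs': [-0.1591, 0.0, 0.0, 0.0, 0.0], 'extrinsics': [[0.0208, -0.993, 0.1163, 0.3929], [-0.9998, -0.0211, -0.001, 0.0031], [0.0035, -0.1163, -0.9932, 1.2121], [0.0, 0.0, 0.0, 1.0]]} 0.9959098639455782
side {'mtx': [[394.3639, 0.0, 273.3809], [0.0, 394.3639, 205.4319], [0.0, 0.0, 1.0]], 'dist_coeffs': [-0.1146, 0.0, 0.0, 0.0, 0.0], 'extrinsics': [[0.9346, -0.2071, 0.2891, 0.26], [-0.3554, -0.57, 0.7408, -0.6522], [0.0114, -0.7951, -0.6064, 0.6052], [0.0, 0.0, 0.0, 1.0]]} 0.9960544217687075
{'mtx': array([[334.88185955,   0.        , 279.51869748],
       [  0.        , 334.88185955, 201.8763195 ],
       [  0.        ,   0.        ,   1.        ]]), 'dist_coeffs': array([-0.07047179,  0.        ,  0.        ,  0.        ,  0.        ]), 'hand_eye': array([[-7.21808598e-05, -9.50852314e-01, -3.09644750e-01,
         7.98806450e-02],
       [ 9.99999981e-01, -1.18083013e-05, -1.96847864e-04,
         1.55625822e-04],
       [ 1.83516869e-04, -3.09644759e-01,  9.50852297e-01,
        -1.44049813e-01],
       [ 0.00000000e+00,  0.00000000e+00,  0.00000000e+00,
         1.00000000e+00]])}
```

View pics/top0.png

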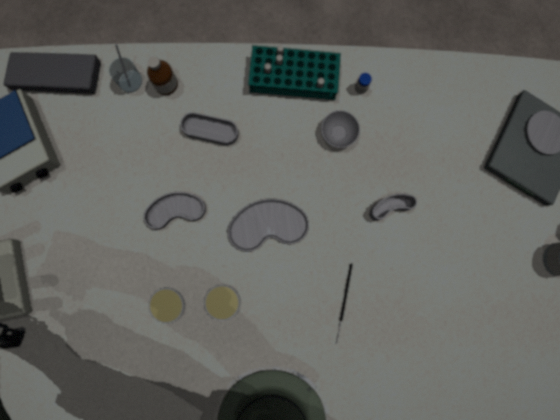

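View pics/side0.png

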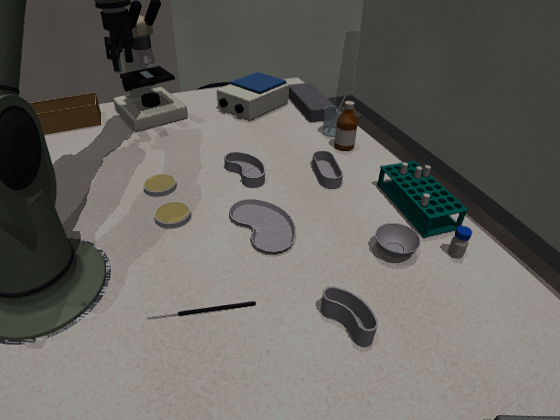

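The top view shows the middle dish near (175,210), the tray near (268,225) and the small dish near (393,206). The oblong dish is at (210,129) and the bowl at (340,130). I'll measure the rims next.

```bash
cat > h.py <<'E'
import cv2, numpy as np
from workcell import telemetry, imaging
def cam(n):
    c=imaging.camera_info(n); return c["mtx"],c["dist_coeffs"],c.get("extrinsics")
def rays(n,uv,T=None):
    K,D,E=cam(n); E=E if T is None else T
    q=cv2.undistortPoints(np.asarray(uv,float).reshape(-1,1,2),K,D)[:,0]
    return E[:3,3], np.c_[q,np.ones(len(q))]@E[:3,:3].T
def plane(n,uv,z,T=None):
    o,r=rays(n,uv,T); return o+r*((z-o[2])/r[:,2])[:,None]
def cloud(n,d,T=None):
    h,w=d.shape; u,v=np.meshgrid(np.arange(w),np.arange(h))
    o,r=rays(n,np.c_[u.ravel(),v.ravel()],T); return (o+r*d.ravel()[:,None]).reshape(h,w,3)
E
python3 - <<'E'
from h import *
d=np.load("pics/top0.npy"); P=cloud("top",d); z=P[...,2]
for c in [(175,210),(268,225),(393,206),(250,270),(340,130)]:
    w=z[c[1]-30:c[1]+30,c[0]-45:c[0]+45]; print(c,np.percentile(w,[1,20,50,90,97,99,99.7]).round(4))
p=cv2.imread("pics/top0.png")[170:270,120:440]
cv2.imwrite("pics/crop.png",cv2.resize(p,None,fx=2.5,fy=2.5,interpolation=cv2.INTER_CUBIC))
zz=np.clip((z[170:270,120:440])*4000+20,0,255).astype(np.uint8)
cv2.imwrite("pics/cropz.png",cv2.resize(zz,None,fx=2.5,fy=2.5,interpolation=cv2.INTER_NEAREST))
E
```

```text
(175, 210) [-5.3000e-03 -1.2000e-03  1.1000e-03  6.8000e-03  3.1500e-02  3.4800e-02
  1.2121e+00]
(268, 225) [-4.6000e-03 -2.0000e-04  2.4000e-03  9.1000e-03  1.4900e-02  1.7700e-02
  1.2121e+00]
(393, 206) [-5.0000e-03 -1.5000e-03  7.0000e-04  5.2000e-03  4.8000e-02  5.2300e-02
  1.2121e+00]
(250, 270) [-5.0000e-03 -1.5000e-03  8.0000e-04  8.9000e-03  1.6400e-02  1.8800e-02
  1.2121e+00]
(340, 130) [-5.3000e-03 -1.4000e-03  9.0000e-04  1.8600e-02  3.8100e-02  4.1900e-02
  1.2121e+00]
```

View pics/crop.png

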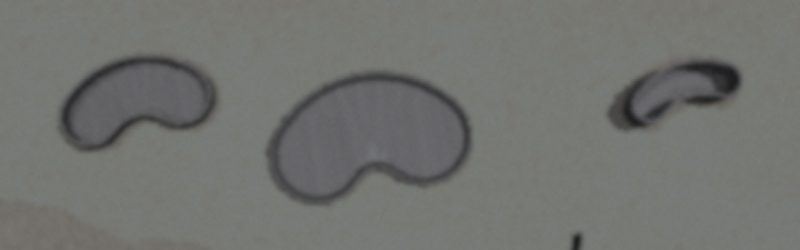

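View pics/cropz.png

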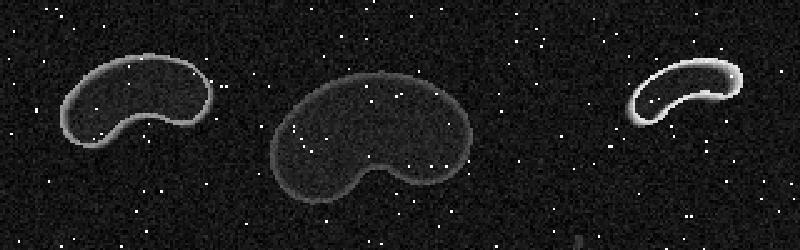

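```bash
cat >> h.py <<'E'
def pose(mask,n,zr,T=None,S=8):
    """mask: filled rim outline; -> centre mid-waist, yaw of x axis (hollow->bulge), extents"""
    cs,_=cv2.findContours(mask,cv2.RETR_EXTERNAL,cv2.CHAIN_APPROX_NONE); 
    c=max(cs,key=cv2.contourArea)
    # pixel-area points in world at rim height
    m=np.zeros_like(mask); cv2.drawContours(m,[c],-1,255,-1)
    # subpixel fill
    ys,xs=np.nonzero(m); o=(np.arange(4)-1.5)/4
    uv=np.concatenate([np.c_[xs+a,ys+b] for a in o for b in o])
    q=plane(n,uv,zr,T)[:,:2]; mu=q.mean(0); w,V=np.linalg.eigh(np.cov((q-mu).T))
    y=V[:,1]; x=V[:,0]; l=(q-mu)@np.c_[x,y]
    nr=abs(l[:,1])<.006; mid=(l[nr,0].max()+l[nr,0].min())/2
    if mid<0: x=-x; mid=-mid; l[:,0]*=-1      # the waist lies on the bulge side of the centroid
    width=np.ptp(l[nr,0]); y=np.array([-x[1],x[0]]); ly=(q-mu)@y
    ymid=(ly.max()+ly.min())/2
    return dict(c=(mu+x*mid).round(4),yaw=round(float(np.arctan2(x[1],x[0])),4),width=round(width,4),length=round(np.ptp(ly),4),xext=round(np.ptp(l[:,0]),4),mid=round(mid,4),ymid=round(ymid,4)),m
E
python3 - <<'E'
from h import *
d=np.load("pics/top0.npy"); p=cv2.imread("pics/top0.png"); z=cloud("top",d)[...,2].astype(np.float32); z[z>.3]=0
out=p.copy()
for nm,(u,v),zr,t in [("mid",(175,210),.032,.018),("tray",(268,225),.014,.0085),("small",(393,206),.05,.03)]:
    w=np.zeros(z.shape,np.uint8); w[v-35:v+35,u-48:u+48]=1
    zz=cv2.GaussianBlur(z,(0,0),.8) if nm=="tray" else z
    m=((zz>t)&(w>0)).astype(np.uint8)*255
    m=cv2.morphologyEx(m,cv2.MORPH_CLOSE,np.ones((3,3),np.uint8))
    r,f=pose(m,"top",zr); print("depth",nm,r)
    cs,_=cv2.findContours(f,0,1); cv2.drawContours(out,cs,-1,(0,0,255),1)
    # colour: darker than bench
    g=cv2.cvtColor(p,cv2.COLOR_BGR2GRAY); bg=np.median(g[v-35:v+35,u-48:u+48])
    hsv=p.astype(int); rb=hsv[...,0]-hsv[...,2]
    m=(((g<bg-14)|(rb>6))&(w>0)).astype(np.uint8)*255
    m=cv2.morphologyEx(m,cv2.MORPH_CLOSE,np.ones((3,3),np.uint8))
    r,f=pose(m,"top",zr); print("col",nm,r)
    cs,_=cv2.findContours(f,0,1); cv2.drawContours(out,cs,-1,(0,255,0),1)
cv2.imwrite("pics/ov.png",cv2.resize(out[170:270,120:440],None,fx=2.5,fy=2.5,interpolation=0))
E
```

```text
depth mid {'c': array([0.541, 0.259]), 'yaw': 0.2557, 'width': np.float64(0.067), 'length': np.float64(0.158), 'xext': np.float64(0.0847), 'mid': np.float64(0.0098), 'ymid': np.float64(-0.0002)}
col mid {'c': array([0.5381, 0.2565]), 'yaw': 0.2448, 'width': np.float64(0.0738), 'length': np.float64(0.1672), 'xext': np.float64(0.0906), 'mid': np.float64(0.0105), 'ymid': np.float64(0.0001)}
depth tray {'c': array([0.514 , 0.0232]), 'yaw': 0.1957, 'width': np.float64(0.101), 'length': np.float64(0.2067), 'xext': np.float64(0.1248), 'mid': np.float64(0.0148), 'ymid': np.float64(-0.0004)}
col tray {'c': array([0.5123, 0.0237]), 'yaw': 0.2004, 'width': np.float64(0.1025), 'length': np.float64(0.2096), 'xext': np.float64(0.1257), 'mid': np.float64(0.0144), 'ymid': np.float64(0.0002)}
depth small {'c': array([ 0.5574, -0.2887]), 'yaw': 0.3507, 'width': np.float64(0.0392), 'length': np.float64(0.1225), 'xext': np.float64(0.0516), 'mid': np.float64(0.0067), 'ymid': np.float64(0.0002)}
col small {'c': array([ 0.551 , -0.2794]), 'yaw': 0.3331, 'width': np.float64(0.0466), 'length': np.float64(0.1455), 'xext': np.float64(0.0587), 'mid': np.float64(0.0056), 'ymid': np.float64(0.0006)}
```

View pics/ov.png

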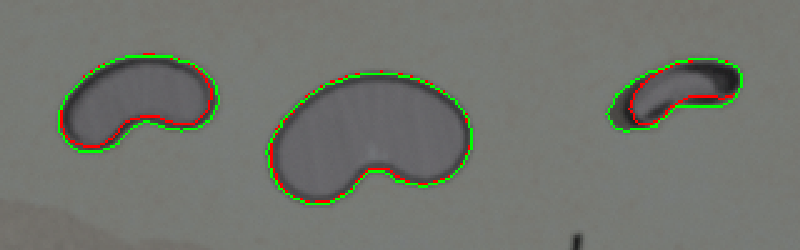

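```bash
cat >> h.py <<'E'
from scipy.spatial.transform import Rotation as Ro
def RT(): 
    s=telemetry.observe(); return s,Ro.from_euler("xyz",s["tool_rot"]).as_matrix(),np.array(s["position"])
def go(x,y,z,yaw):
    s,R,p=RT(); G=Ro.from_euler("xyz",[np.pi,0,yaw]).as_matrix()
    t=R.T@(np.array([x,y,z])-p); a=Ro.from_matrix(R.T@G).as_rotvec()
    print("t",s["clock"],"move",t.round(4).tolist(),a.round(4).tolist())
E
python3 -c "
from h import *
go(.541,.259,.16,.2557+np.pi/2)"
```

```text
t 0.1 move [-0.3848, -0.1645, 0.071] [-0.0009, 0.0005, 0.8873]
```

Call:
carry_out:
  series:
    - [-0.385, -0.164, 0.071, 0, 0, 0.887, 0]
    - [-0.385, -0.164, 0.071, 0, 0, 0.887, 0]
    - [-0.385, -0.164, 0.071, 0, 0, 0.887, 0]
    - [-0.385, -0.164, 0.071, 0, 0, 0.887, 0]
    - [-0.385, -0.164, 0.071, 0, 0, 0.887, 0]
    - [-0.385, -0.164, 0.071, 0, 0, 0.887, 0]
    - [-0.385, -0.164, 0.071, 0, 0, 0.887, 0]
    - [-0.385, -0.164, 0.071, 0, 0, 0.887, 0]
    - [-0.385, -0.164, 0.071, 0, 0, 0.887, 0]
    - [-0.385, -0.164, 0.071, 0, 0, 0.887, 0]
  force: 40

```text
clock: 1.35
position: [0.5408, 0.2609, 0.1603]
tool_rot: [-3.141, -0.0, 1.828]
force: [0.3, -0.1, -0.1]
grip_width: 0.0854
```

```bash
cat >> h.py <<'E'
def wrist(name):
    s,R,p=RT(); im,d=imaging.grab_frame("wrist"); B=np.eye(4); B[:3,:3]=R; B[:3,3]=p
    T=B@imaging.camera_info("wrist")["hand_eye"]; cv2.imwrite(f"pics/{name}.png",im); np.save(f"pics/{name}.npy",d); np.save(f"pics/{name}T.npy",T)
    return im,d,T
E
python3 - <<'E'
from h import *
im,d,T=wrist("w1"); P=cloud("wrist",d,T); z=P[...,2]
print(np.percentile(z[d>0],[5,50,95]))
m=((z>.02)&(z<.045)&(d>0)).astype(np.uint8)*255
r,f=pose(m,"wrist",.032,T); print(r)
cs,_=cv2.findContours(f,0,1); o=im.copy(); cv2.drawContours(o,cs,-1,(0,0,255),1); cv2.imwrite("pics/w1o.png",o)
E
```

```text
[0.00037733 0.00187689 0.24529724]
{'c': array([0.5393, 0.2658]), 'yaw': 0.2747, 'width': np.float64(0.0638), 'length': np.float64(0.1578), 'xext': np.float64(0.0824), 'mid': np.float64(0.0095), 'ymid': np.float64(-0.0053)}
```

View pics/w1o.png

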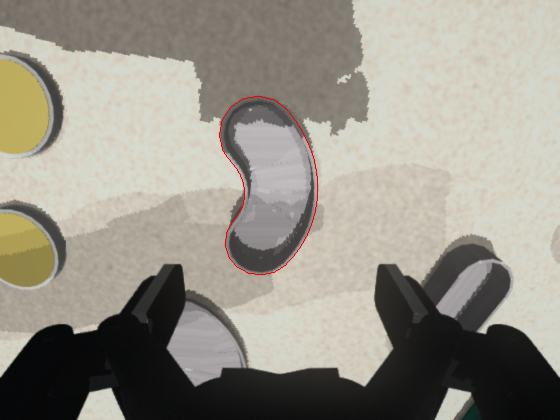

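```bash
python3 - <<'E'
from h import *
im=cv2.imread("pics/w1.png"); d=np.load("pics/w1.npy"); T=np.load("pics/w1T.npy"); z=cloud("wrist",d,T)[...,2]
print(T.round(3).tolist())
for u,vs in ((258,range(88,112)),(258,range(262,284))):
    print([(v,int(im[v,u].mean()),int(z[v,u]*1000)) for v in vs])
print([(u,int(im[185,u].mean()),int(z[185,u]*1000)) for u in list(range(238,256))+list(range(304,326))])
a=cv2.resize(im[80:290,190:350],None,fx=2.8,fy=2.8,interpolation=0); b=cv2.resize(cv2.cvtColor(np.clip(z[80:290,190:350]*5000+20,0,255).astype(np.uint8),8),None,fx=2.5,fy=2.8,interpolation=0)
cv2.imwrite("pics/w1z.png",np.hstack([a[:, :400],b[:, :400]]))
E
```

```text
[[0.967, 0.242, 0.078, 0.52], [0.255, -0.919, -0.299, 0.338], [-0.001, 0.309, -0.951, 0.304], [0.0, 0.0, 0.0, 1.0]]
[(88, 127, 1), (89, 126, 0), (90, 125, 2), (91, 124, 0), (92, 123, 2), (93, 123, 1), (94, 120, 0), (95, 107, 3), (96, 100, 35), (97, 100, 33), (98, 100, 32), (99, 84, 33), (100, 84, 32), (101, 70, 5), (102, 66, 4), (103, 65, 4), (104, 70, 4), (105, 96, 3), (106, 98, 4), (107, 101, 4), (108, 102, 4), (109, 105, 5), (110, 104, 4), (111, 103, 4)]
[(262, 65, 15), (263, 66, 17), (264, 66, 18), (265, 66, 21), (266, 65, 23), (267, 66, 25), (268, 66, 26), (269, 66, 28), (270, 66, 30), (271, 75, 31), (272, 105, 33), (273, 134, 34), (274, 139, 34), (275, 159, 1), (276, 163, 0), (277, 164, 1), (278, 165, 1), (279, 168, 2), (280, 170, 0), (281, 171, 0), (282, 167, 1), (283, 164, 0)]
[(238, 208, 1), (239, 207, 1), (240, 206, 2), (241, 207, 0), (242, 202, 1), (243, 168, 33), (244, 168, 33), (245, 171, 34), (246, 152, 32), (247, 96, 33), (248, 71, 24), (249, 69, 16), (250, 89, 7), (251, 161, 3), (252, 171, 5), (253, 174, 4), (254, 173, 3), (255, 170, 4), (304, 185, 2), (305, 168, 5), (306, 165, 4), (307, 163, 4), (308, 163, 4), (309, 160, 4), (310, 134, 4), (311, 81, 7), (312, 71, 16), (313, 85, 24), (314, 146, 31), (315, 169, 33), (316, 172, 32), (317, 163, 34), (318, 169, 0), (319, 193, 1), (320, 198, 0), (321, 206, 2), (322, 206, 1), (323, 198, 2), (324, 197, 1), (325, 202, 0)]
```

View pics/w1z.png

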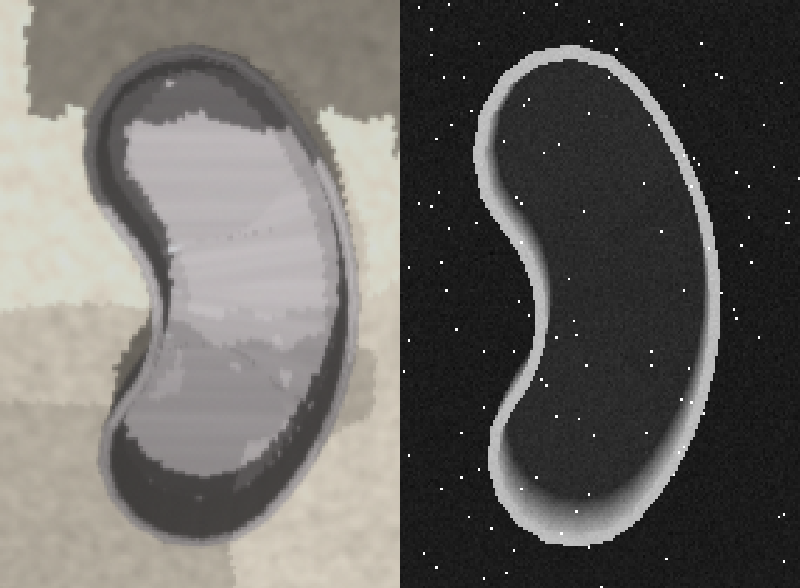

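The depth outline is tight, but the tilted view weights pixels unevenly. I'll rasterise the outline in the world plane before taking moments.

```bash
cat >> h.py <<'E'
def pose(mask,n,zr,T=None):
    cs,_=cv2.findContours(cv2.resize(mask,None,fx=4,fy=4,interpolation=0),cv2.RETR_EXTERNAL,cv2.CHAIN_APPROX_NONE); c=max(cs,key=cv2.contourArea)
    q=plane(n,(c[:,0]+.5)/4-.5,zr,T)[:,:2]; q0=q.mean(0)
    r=np.zeros((1400,1400),np.uint8); cv2.fillPoly(r,[np.round((q-q0)/.00025+700).astype(np.int32)],1)
    ys,xs=np.nonzero(r); q=np.c_[xs-700,ys-700]*.00025+q0
    mu=q.mean(0); w,V=np.linalg.eigh(np.cov((q-mu).T)); x=V[:,0]; l=(q-mu)@V
    nr=abs(l[:,1])<.003; mid=(l[nr,0].max()+l[nr,0].min())/2
    if mid<0: x=-x; mid=-mid
    y=np.array([-x[1],x[0]]); ly=(q-mu)@y; ymid=(ly.max()+ly.min())/2
    return dict(c=(mu+x*mid).round(4).tolist(),yaw=round(float(np.arctan2(x[1],x[0])),4),wle=[round(float(v),4) for v in(np.ptp(l[nr,0]),np.ptp(ly),np.ptp(l[:,0]),mid,ymid)]),c//4
def fromdepth(n,d,zr,lo,hi,box=None,T=None,blur=0):
    z=cloud(n,d,T)[...,2].astype(np.float32); z[(d<=0)|(z>.3)]=0
    z=cv2.medianBlur(z,3) if n=="wrist" else z
    if blur: z=cv2.GaussianBlur(z,(0,0),blur)
    m=((z>lo)&(z<hi)).astype(np.uint8)*255
    if box: k=np.zeros_like(m); k[box[1]:box[3],box[0]:box[2]]=1; m*=k
    return pose(cv2.morphologyEx(m,cv2.MORPH_CLOSE,np.ones((3,3),np.uint8)),n,zr,T)
E
python3 - <<'E'
from h import *
print(fromdepth("wrist",np.load("pics/w1.npy"),.032,.02,.045,T=np.load("pics/w1T.npy"))[0])
d=np.load("pics/top0.npy")
for nm,(u,v),zr,t in [("mid",(175,210),.032,.018),("tray",(268,225),.014,.0085),("small",(393,206),.05,.03)]:
    print(nm,fromdepth("top",d,zr,t,.1,(u-48,v-35,u+48,v+35),blur=.8*(nm=="tray"))[0])
go(.541,.259,.014,.2557+np.pi/2)
E
```

```text
{'c': [0.5415, 0.2604], 'yaw': 0.252, 'wle': [0.063, 0.158, 0.0821, 0.0103, 0.0001]}
mid {'c': [0.541, 0.2592], 'yaw': 0.257, 'wle': [0.0671, 0.158, 0.0849, 0.0097, -0.0004]}
tray {'c': [0.5144, 0.0231], 'yaw': 0.1953, 'wle': [0.1005, 0.2067, 0.1249, 0.0149, -0.0003]}
small {'c': [0.5575, -0.2892], 'yaw': 0.349, 'wle': [0.0391, 0.1225, 0.0515, 0.0066, 0.0006]}
t 1.4 move [-0.0018, -0.0004, 0.1464] [0.0, -0.0004, 0.002]
```

Call:
carry_out:
  series:
    - [-0.001, 0, 0.05, 0, 0, 0.004, 0]
    - [-0.001, 0, 0.09, 0, 0, 0.004, 0]
    - [-0.001, 0, 0.12, 0, 0, 0.004, 0]
    - [-0.001, 0, 0.137, 0, 0, 0.004, 0]
    - [-0.001, 0, 0.146, 0, 0, 0.004, 0]
    - [-0.001, 0, 0.146, 0, 0, 0.004, 0]
    - [-0.001, 0, 0.146, 0, 0, 0.004, 40]
    - [-0.001, 0, 0.146, 0, 0, 0.004, 80]
    - [-0.001, 0, 0.146, 0, 0, 0.004, 110]
    - [-0.001, 0, 0.146, 0, 0, 0.004, 110]
  force: 30

```text
clock: 2.65
position: [0.5424, 0.2591, 0.0153]
tool_rot: [3.14, -0.0, 1.823]
force: [-0.7, -0.2, 6.1]
grip_width: 0.0614
```

```bash
python3 - <<'E'
from h import *
s=telemetry.observe(); print(s["force"],s["position"])
p,d=imaging.grab_frame("side"); cv2.imwrite("pics/s2.png",cv2.resize(p[100:220,180:330],None,fx=5,fy=5,interpolation=2))
E
```

```text
[-0.68974058 -0.24232329  6.07202127] [0.54239298 0.25905104 0.01532065]
```

View pics/s2.png

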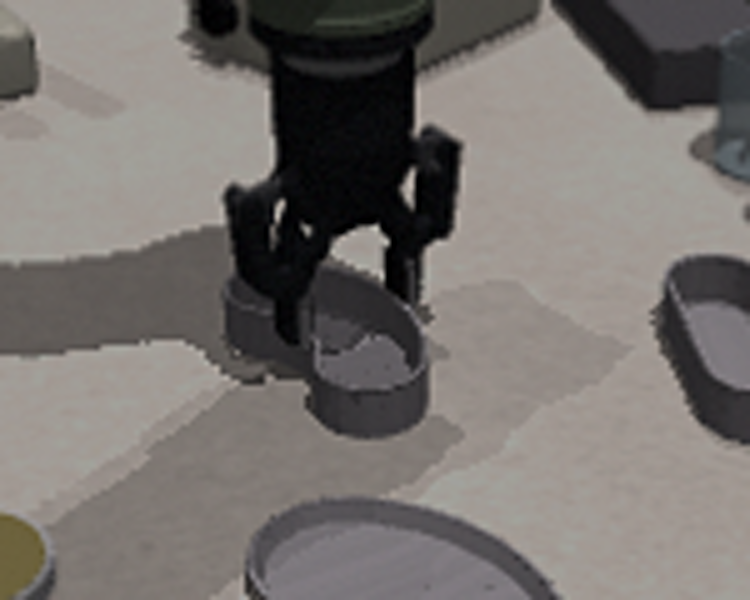

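```bash
python3 - <<'E'
from h import *
p,d=imaging.grab_frame("side"); P=cloud("side",d)
# near finger: crop (280-300, 250-350)/5 + (180,100)
for v in range(155,174):
    print(v,[(int(P[v,u,0]*1000),int(P[v,u,1]*1000),int(P[v,u,2]*1000),int(p[v,u].mean())) for u in (235,237,239)])
E
```

```text
155 [(494, 234, 77, 11), (502, 245, 69, 11), (506, 239, 71, 9)]
156 [(494, 234, 73, 11), (502, 244, 66, 12), (506, 237, 69, 10)]
157 [(494, 234, 70, 8), (500, 238, 67, 6), (505, 237, 67, 9)]
158 [(495, 239, 64, 11), (501, 240, 62, 6), (505, 237, 64, 10)]
159 [(498, 251, 54, 4), (501, 242, 59, 6), (505, 237, 60, 13)]
160 [(498, 253, 49, 5), (501, 243, 55, 11), (507, 242, 54, 23)]
161 [(498, 252, 47, 5), (501, 243, 52, 6), (506, 242, 51, 23)]
162 [(497, 251, 45, 1), (501, 241, 49, 8), (507, 243, 47, 25)]
163 [(497, 250, 42, 6), (501, 243, 45, 8), (506, 242, 45, 21)]
164 [(497, 252, 38, 3), (501, 243, 42, 9), (506, 242, 42, 24)]
165 [(498, 253, 33, 2), (499, 238, 42, 7), (507, 244, 37, 17)]
166 [(498, 257, 28, 25), (500, 243, 36, 14), (506, 244, 34, 15)]
167 [(502, 272, 15, 46), (500, 242, 33, 6), (506, 242, 32, 18)]
168 [(502, 272, 12, 45), (500, 244, 29, 13), (506, 243, 28, 11)]
169 [(502, 271, 9, 45), (505, 263, 13, 46), (507, 248, 21, 42)]
170 [(501, 270, 7, 47), (506, 267, 7, 44), (510, 258, 12, 40)]
171 [(501, 270, 3, 46), (507, 270, 2, 42), (510, 261, 7, 43)]
172 [(501, 271, 0, 52), (505, 265, 2, 43), (510, 259, 5, 43)]
173 [(500, 267, 0, 55), (505, 266, -1, 53), (510, 261, 0, 42)]
```

```bash
python3 - <<'E'
from h import *
im,d,T=wrist("w2"); P=cloud("wrist",d,T); z=P[...,2]
cv2.imwrite("pics/w2z.png",np.hstack([im[150:400,100:460],cv2.cvtColor(np.clip(z[150:400,100:460]*3000,0,255).astype(np.uint8),8)]))
E
```

```text
(no output)
```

View pics/w2z.png

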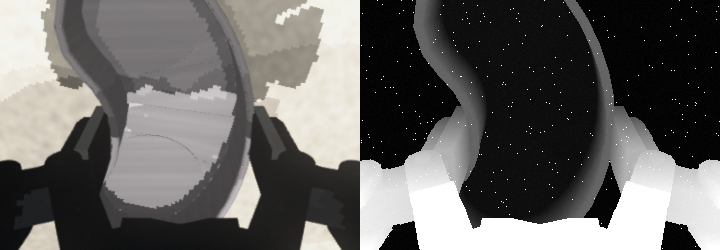

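```bash
python3 - <<'E'
from h import *
d=np.load("pics/w2.npy");T=np.load("pics/w2T.npy");P=cloud("wrist",d,T);im=cv2.imread("pics/w2.png")
for us in ((180,188,196,200),(352,356,362,368)):
  for v in range(252,284,2):
    print(v,[tuple((P[v,u]*1000).astype(int))+(int(im[v,u].mean()),) for u in us])
s,R,p=RT(); print(p)
E
```

```text
252 [(np.int64(491), np.int64(246), np.int64(2), 192), (np.int64(495), np.int64(248), np.int64(2), 198), (np.int64(499), np.int64(248), np.int64(1), 202), (np.int64(505), np.int64(267), np.int64(34), 119)]
254 [(np.int64(491), np.int64(244), np.int64(0), 188), (np.int64(495), np.int64(246), np.int64(1), 196), (np.int64(499), np.int64(247), np.int64(1), 204), (np.int64(501), np.int64(248), np.int64(1), 174)]
256 [(np.int64(491), np.int64(244), np.int64(2), 189), (np.int64(495), np.int64(245), np.int64(1), 197), (np.int64(503), np.int64(260), np.int64(26), 111), (np.int64(505), np.int64(261), np.int64(26), 90)]
258 [(np.int64(491), np.int64(242), np.int64(1), 191), (np.int64(495), np.int64(244), np.int64(1), 200), (np.int64(503), np.int64(260), np.int64(28), 70), (np.int64(505), np.int64(260), np.int64(27), 66)]
260 [(np.int64(491), np.int64(241), np.int64(1), 195), (np.int64(496), np.int64(242), np.int64(1), 207), (np.int64(504), np.int64(261), np.int64(31), 67), (np.int64(505), np.int64(260), np.int64(29), 66)]
262 [(np.int64(492), np.int64(241), np.int64(2), 200), (np.int64(496), np
[... 4805 characters left out ...]
 (np.int64(573), np.int64(278), np.int64(43), 74)]
278 [(np.int64(570), np.int64(271), np.int64(34), 42), (np.int64(569), np.int64(275), np.int64(42), 38), (np.int64(570), np.int64(277), np.int64(44), 51), (np.int64(572), np.int64(278), np.int64(45), 74)]
280 [(np.int64(570), np.int64(271), np.int64(35), 40), (np.int64(569), np.int64(275), np.int64(43), 37), (np.int64(570), np.int64(277), np.int64(46), 42), (np.int64(572), np.int64(278), np.int64(46), 74)]
282 [(np.int64(570), np.int64(270), np.int64(35), 39), (np.int64(569), np.int64(274), np.int64(43), 38), (np.int64(569), np.int64(277), np.int64(47), 40), (np.int64(572), np.int64(277), np.int64(47), 72)]
[0.54237427 0.25904827 0.01532755]
```

Both views put the finger tips at z≈26 mm, because the pads stand back at this opening, so the overlap is only about 6 mm. I'll regrip 7 mm lower.

Call:
carry_out:
  series:
    - [0, 0, 0, 0, 0, 0, 30]
    - [0, 0, 0, 0, 0, 0, 30]
    - [0, 0, 0.004, 0, 0, 0, 30]
    - [0, 0, 0.008, 0, 0, 0, 30]
    - [0, 0, 0.008, 0, 0, 0, 60]
    - [0, 0, 0.008, 0, 0, 0, 110]
    - [0, 0, 0.008, 0, 0, 0, 110]
    - [0, 0, 0.008, 0, 0, 0, 110]
    - [0, 0, 0.008, 0, 0, 0, 110]
  force: 40

```text
clock: 3.92
position: [0.542, 0.2587, 0.0064]
tool_rot: [3.141, 0.0, 1.823]
force: [1.8, -0.8, 2.4]
grip_width: 0.0613
```

```bash
python3 - <<'E'
from h import *
im,d,T=wrist("w3"); P=cloud("wrist",d,T);z=cv2.medianBlur(P[...,2].astype(np.float32),3)
m=(im.mean(2)<100)
for u in (196,200,204,354,358,362):
    v=[v for v in range(235,285) if m[v,u] and z[v,u]>.012]; print(u,[(x,int(z[x,u]*1000)) for x in v[:6]])
print(telemetry.observe()["grip_width"])
E
```

```text
196 [(235, 24), (236, 25), (237, 25), (238, 26), (239, 26), (240, 27)]
200 [(235, 21), (236, 22), (237, 22), (238, 23), (239, 23), (240, 24)]
204 [(235, 18), (236, 18), (237, 19), (238, 20), (239, 20), (240, 21)]
354 [(279, 33), (280, 33), (281, 33), (282, 33), (283, 33), (284, 33)]
358 [(255, 33), (256, 33), (257, 33), (258, 33), (259, 33), (260, 33)]
362 [(256, 17), (257, 18), (258, 19), (259, 20), (260, 21), (261, 22)]
0.06161355330417089
```

Call:
carry_out:
  series:
    - [0, 0, -0.005, 0, 0, 0, 110]
    - [0, 0, -0.02, 0, 0, 0, 110]
    - [0, 0, -0.045, 0, 0, 0, 110]
    - [0, 0, -0.065, 0, 0, 0, 110]
    - [0, 0, -0.07, 0, 0, 0, 110]
    - [0, 0, -0.07, 0, 0, 0, 110]
    - [0, 0, -0.07, 0, 0, 0, 110]

```text
clock: 4.85
position: [0.5414, 0.2586, 0.0756]
tool_rot: [-3.141, 0.0, 1.823]
force: [-0.6, -0.2, -3.7]
grip_width: 0.0612
```

```bash
python3 - <<'E'
from h import *
im,d,T=wrist("w4"); 
p,_=imaging.grab_frame("side"); cv2.imwrite("pics/c4.png",np.hstack([im[100:400],p[60:360]])[:,:800] if 0 else np.hstack([im[140:400,100:460],cv2.resize(p[100:230,180:340],(400,260))]))
go(.5147,.0213,.075,1.7661)
E
```

```text
t 4.95 move [-0.2231, -0.0851, 0.0008] [-0.001, 0.0004, 0.0566]
```

View pics/c4.png

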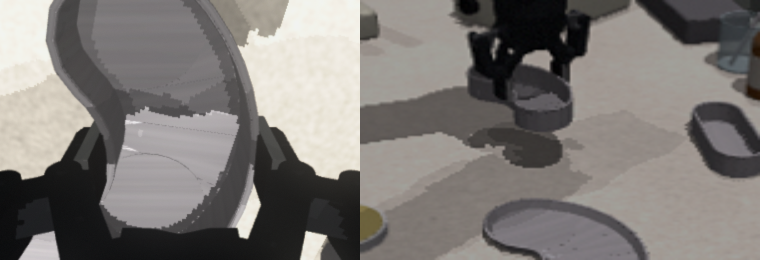

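The dish is held level and off the bench. Next I'll move it over the tray.

Call:
carry_out:
  series:
    - [-0.03, -0.011, 0, 0, 0, 0.01, 110]
    - [-0.075, -0.028, 0, 0, 0, 0.02, 110]
    - [-0.12, -0.045, 0, 0, 0, 0.035, 110]
    - [-0.165, -0.063, 0, 0, 0, 0.045, 110]
    - [-0.2, -0.076, 0, 0, 0, 0.057, 110]
    - [-0.223, -0.085, 0, 0, 0, 0.057, 110]
    - [-0.223, -0.085, 0, 0, 0, 0.057, 110]
    - [-0.223, -0.085, 0, 0, 0, 0.057, 110]

```text
clock: 5.95
position: [0.5152, 0.0221, 0.0761]
tool_rot: [-3.141, -0.0, 1.766]
force: [0.0, -0.3, -2.9]
grip_width: 0.0614
```

```bash
python3 - <<'E'
from h import *
s=telemetry.observe(); print(s["position"],s["tool_rot"])
p,d=imaging.grab_frame("top"); cv2.imwrite("pics/t5.png",np.hstack([cv2.resize(p[140:280,190:340],(400,373))]))
im,d,T=wrist("w5"); cv2.imwrite("pics/w5c.png",im)
E
```

```text
[0.51515686 0.02214711 0.07608904] [-3.14143545e+00 -2.87940253e-04  1.76611297e+00]
```

View pics/w5c.png

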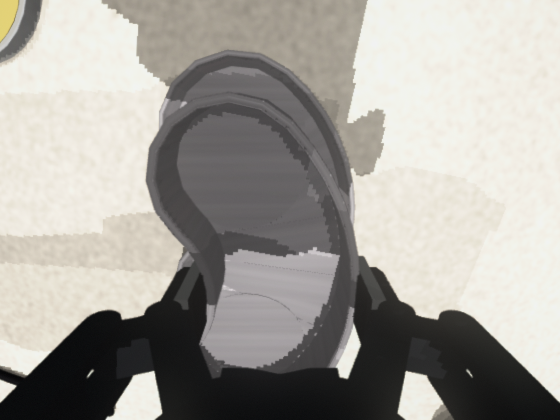

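View pics/t5.png

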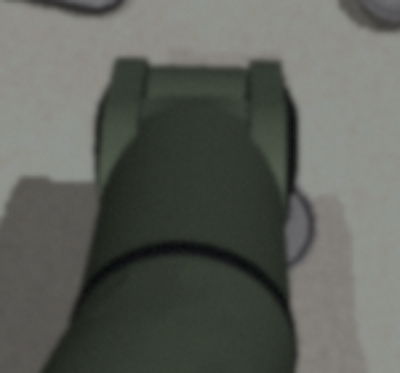

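```bash
python3 - <<'E'
from h import *
d=np.load("pics/w5.npy");T=np.load("pics/w5T.npy");P=cloud("wrist",d,T);z=cv2.medianBlur(P[...,2].astype(np.float32),3)
yw=.1953; x=np.array([np.cos(yw),np.sin(yw)]); y=np.array([-x[1],x[0]]); c=np.array([.5144,.0231])
for lo,hi,zr in ((.092,.115,.1015),(.009,.03,.014)):
    m=(z>lo)&(z<hi); m[255:]=False
    vs,us=np.nonzero(m); q=plane("wrist",np.c_[us,vs],zr,T)[:,:2]-c; X=q@x;Y=q@y
    print(zr,np.median(z[m]),"ymax",np.percentile(Y,99.8).round(4), "x at ymax",np.median(X[Y>np.percentile(Y,99)]).round(4),"xrange",np.percentile(X,[.3,99.7]).round(4))
    for Y0 in (.04,.05,.06,.07,.085): 
        k=abs(Y-Y0)<.001
        if k.any(): print("   ",Y0,X[k].min().round(4),X[k].max().round(4))
E
```

```text
0.1015 0.1031005 ymax 0.0793 x at ymax -0.0172 xrange [-0.0486  0.0302]
    0.04 -0.0481 0.0249
    0.05 -0.049 0.0202
    0.06 -0.0467 0.0137
    0.07 -0.0409 0.0053
0.014 0.015291033 ymax 0.1355 x at ymax -0.1576 xrange [-0.1681  0.049 ]
    0.04 0.0354 0.043
    0.05 0.0313 0.0387
    0.06 -0.0735 0.0339
    0.07 -0.0724 0.0275
    0.085 -0.0644 0.0146
```

Call:
carry_out:
  series:
    - [-0.001, 0, 0.02, 0, 0, 0, 110]
    - [-0.001, 0, 0.04, 0, 0, 0, 110]
    - [-0.001, 0, 0.052, 0, 0, 0, 110]
    - [-0.001, 0, 0.06, 0, 0, 0, 110]
    - [-0.001, 0, 0.063, 0, 0, 0, 110]
    - [-0.001, 0, 0.065, 0, 0, 0, 110]
    - [-0.001, 0, 0.066, 0, 0, 0, 110]
    - [-0.001, 0, 0.066, 0, 0, 0, 110]

```text
clock: 7.05
position: [0.5154, 0.0206, 0.0105]
tool_rot: [3.141, 0.0, 1.766]
force: [0.4, -0.4, -2.3]
grip_width: 0.0616
```

Call:
carry_out:
  series:
    - [0, 0, 0.0005, 0, 0, 0, 110]
    - [0, 0, 0.001, 0, 0, 0, 110]
    - [0, 0, 0.0015, 0, 0, 0, 110]
    - [0, 0, 0.0015, 0, 0, 0, 110]

```text
clock: 7.55
position: [0.5154, 0.0206, 0.0093]
tool_rot: [3.141, -0.0, 1.766]
force: [-2.4, 0.5, 10.4]
grip_width: 0.0614
```

Contact: the vertical force rose about 13 N at the expected height. Releasing.

Call:
carry_out:
  series:
    - [0, 0, 0, 0, 0, 0, 80]
    - [0, 0, 0, 0, 0, 0, 60]
    - [0, 0, 0, 0, 0, 0, 40]
    - [0, 0, 0, 0, 0, 0, 20]
    - [0, 0, 0, 0, 0, 0, 20]
    - [0, 0, -0.02, 0, 0, 0, 10]
    - [0, 0, -0.06, 0, 0, 0, 0]
    - [0, 0, -0.11, 0, 0, 0, 0]
    - [0, 0, -0.15, 0, 0, 0, 0]
    - [0, 0, -0.15, 0, 0, 0, 0]

```text
clock: 8.8
position: [0.5167, 0.0207, 0.1615]
tool_rot: [3.137, 0.0, 1.766]
force: [-0.7, -0.0, -1.0]
grip_width: 0.0854
```

```bash
python3 - <<'E'
from h import *
im,d,T=wrist("w6")
r,c=fromdepth("wrist",d,.035,.025,.045,T=T); print("mid",r)
r2,c2=fromdepth("wrist",d,.014,.009,.06,box=(0,0,560,300),T=T); print("tray",r2)
o=im.copy(); cv2.drawContours(o,[c],-1,(0,0,255),1); cv2.drawContours(o,[c2],-1,(0,255,0),1); cv2.imwrite("pics/w6o.png",o)
go(.5575,-.2892,.16,.349+np.pi/2)
E
```

```text
mid {'c': [0.5162, 0.0223], 'yaw': 0.2057, 'wle': [0.0632, 0.1591, 0.0823, 0.0105, -0.0003]}
tray {'c': [0.5139, 0.0231], 'yaw': 0.1887, 'wle': [0.0992, 0.2077, 0.1251, 0.0147, -0.0001]}
t 8.85 move [-0.3122, -0.0192, -0.0003] [0.0023, 0.0001, -0.1538]
```

View pics/w6o.png

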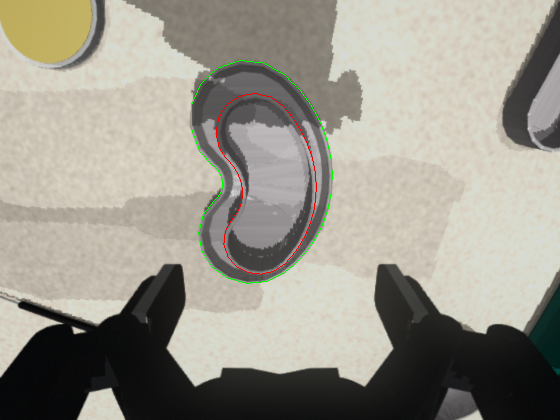

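Call:
carry_out:
  series:
    - [-0.05, -0.003, 0, 0, 0, -0.02, 0]
    - [-0.11, -0.007, 0, 0, 0, -0.06, 0]
    - [-0.17, -0.01, 0, 0, 0, -0.1, 0]
    - [-0.23, -0.014, 0, 0, 0, -0.13, 0]
    - [-0.28, -0.017, 0, 0, 0, -0.154, 0]
    - [-0.312, -0.019, 0, 0, 0, -0.154, 0]
    - [-0.312, -0.019, 0, 0, 0, -0.154, 0]
    - [-0.312, -0.019, 0, 0, 0, -0.154, 0]

```text
clock: 9.85
position: [0.5567, -0.2883, 0.1576]
tool_rot: [-3.141, -0.002, 1.92]
force: [-0.7, 0.6, 0.0]
grip_width: 0.0853
```

```bash
python3 - <<'E'
from h import *
im,d,T=wrist("w7")
r,c=fromdepth("wrist",d,.05,.035,.065,box=(0,0,560,300),T=T); print("small",r)
o=im.copy(); cv2.drawContours(o,[c],-1,(0,0,255),1); cv2.imwrite("pics/w7o.png",o)
go(*r["c"],.031,r["yaw"]+np.pi/2)
# middle flatness from the previous picture and top
d=np.load("pics/w6.npy");T=np.load("pics/w6T.npy");P=cloud("wrist",d,T);z=P[...,2]
m=(z>.031)&(z<.04); m[290:]=False; A=np.c_[P[m][:,:2]-[.5162,.0223],np.ones(m.sum())]; print("rim plane",np.linalg.lstsq(A,P[m][:,2],rcond=None)[0])
E
```

```text
small {'c': [0.5575, -0.2904], 'yaw': 0.3296, 'wle': [0.0374, 0.1188, 0.0502, 0.0065, -0.0]}
t 9.9 move [-0.0027, -0.0002, 0.127] [-0.0007, -0.0013, 0.0204]
rim plane [-0.00892956  0.00212748  0.03597321]
```

View pics/w7o.png

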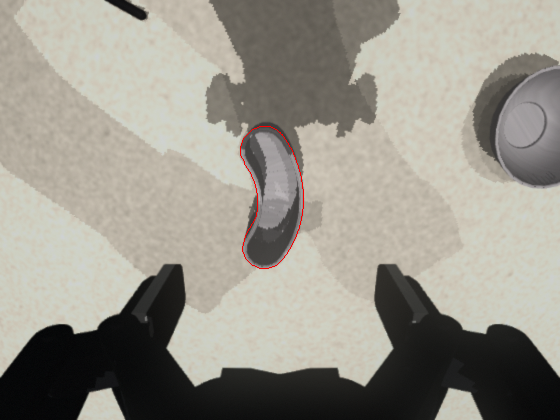

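Call:
carry_out:
  series:
    - [-0.003, 0, 0.05, 0, 0, 0.018, 0]
    - [-0.003, 0, 0.09, 0, 0, 0.018, 0]
    - [-0.003, 0, 0.115, 0, 0, 0.018, 0]
    - [-0.003, 0, 0.127, 0, 0, 0.018, 40]
    - [-0.003, 0, 0.127, 0, 0, 0.018, 80]
    - [-0.003, 0, 0.127, 0, 0, 0.018, 120]
    - [-0.003, 0, 0.127, 0, 0, 0.018, 150]
    - [-0.003, 0, 0.127, 0, 0, 0.018, 180]
    - [-0.003, 0, 0.127, 0, 0, 0.018, 180]
    - [-0.003, 0, 0.127, 0, 0, 0.018, 180]
  force: 40

```text
clock: 11.15
position: [0.5588, -0.2922, 0.0331]
tool_rot: [3.14, 0.001, 1.902]
force: [-2.1, 1.6, 7.9]
grip_width: 0.0355
```

```bash
python3 - <<'E'
from h import *
im,d,T=wrist("w8"); P=cloud("wrist",d,T);z=P[...,2]
print(telemetry.observe()["grip_width"],telemetry.observe()["position"])
cv2.imwrite("pics/w8z.png",np.hstack([im[150:400,100:460],cv2.cvtColor(np.clip(z[150:400,100:460]*3000,0,255).astype(np.uint8),8)]))
z=cv2.medianBlur(z.astype(np.float32),3)
for v in range(240,280,2): print(v,[(int(z[v,u]*1000),int(im[v,u].mean())) for u in range(214,246,4)],[(int(z[v,u]*1000),int(im[v,u].mean())) for u in range(316,345,4)])
E
```

```text
0.03568366537297544 [ 0.55873493 -0.29214852  0.03310941]
240 [(1, 211), (1, 206), (1, 199), (51, 143), (51, 81), (51, 79), (47, 72), (40, 72)] [(51, 108), (2, 178), (1, 198), (1, 197), (0, 197), (1, 203), (1, 201), (1, 204)]
242 [(2, 206), (2, 199), (1, 200), (1, 193), (52, 81), (51, 80), (48, 73), (41, 72)] [(51, 108), (49, 149), (1, 196), (1, 199), (1, 200), (1, 204), (1, 202), (1, 204)]
244 [(1, 204), (1, 203), (1, 201), (1, 196), (51, 81), (51, 80), (50, 74), (42, 72)] [(51, 108), (50, 123), (1, 193), (1, 200), (1, 203), (1, 207), (1, 204), (1, 204)]
246 [(1, 220), (1, 206), (1, 201), (1, 196), (51, 99), (52, 80), (50, 77), (43, 73)] [(51, 108), (50, 113), (1, 192), (1, 202), (1, 205), (1, 202), (0, 201), (0, 202)]
248 [(1, 225), (1, 206), (1, 201), (1, 199), (2, 156), (51, 80), (51, 79), (44, 73)] [(52, 105), (51, 111), (1, 191), (1, 200), (1, 200), (1, 195), (1, 196), (1, 198)]
250 [(1, 223), (1, 205), (1, 203), (2, 201), (38, 197), (51, 81), (51, 79), (45, 73)] [(52, 104), (51, 107), (1, 182), (1, 191), (1, 191), (1, 190), (1, 192), (1, 194)]
252 [(1, 221), (1, 208), (1, 204)
[... 1605 characters left out ...]
, 73), (56, 72), (50, 51), (49, 47)]
272 [(51, 41), (51, 44), (58, 72), (57, 70), (58, 69), (58, 38), (51, 69), (51, 79)] [(50, 76), (51, 78), (58, 41), (57, 60), (58, 74), (58, 73), (57, 64), (51, 47)]
274 [(52, 45), (58, 55), (59, 71), (59, 69), (59, 67), (59, 37), (51, 53), (52, 78)] [(50, 75), (51, 79), (59, 39), (59, 50), (59, 75), (59, 72), (59, 68), (52, 48)]
276 [(54, 40), (60, 62), (61, 70), (61, 70), (61, 56), (60, 36), (52, 44), (52, 78)] [(50, 75), (52, 78), (59, 39), (61, 45), (60, 72), (61, 71), (61, 72), (54, 45)]
278 [(55, 42), (62, 67), (62, 70), (62, 69), (62, 49), (61, 36), (51, 41), (52, 78)] [(50, 77), (51, 75), (59, 39), (62, 40), (62, 70), (62, 72), (62, 73), (56, 46)]
```

View pics/w8z.png

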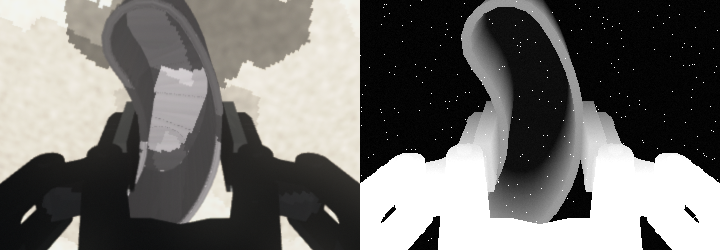

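Call:
carry_out:
  series:
    - [0, 0, -0.005, 0, 0, 0, 180]
    - [0, 0, -0.02, 0, 0, 0, 180]
    - [0, 0, -0.045, 0, 0, 0, 180]
    - [0, 0, -0.065, 0, 0, 0, 180]
    - [0, 0, -0.075, 0, 0, 0, 180]
    - [0, 0, -0.075, 0, 0, 0, 180]

```text
clock: 11.95
position: [0.5584, -0.2921, 0.1075]
tool_rot: [3.141, 0.001, 1.902]
force: [-0.0, 0.1, -2.3]
grip_width: 0.0353
```

```bash
python3 - <<'E'
from h import *
p,_=imaging.grab_frame("side"); cv2.imwrite("pics/s9.png",p)
go(.5166,.0202,.107,1.771)
E
```

```text
t 12.0 move [0.3086, 0.0622, -0.0003] [-0.0, -0.0001, 0.1309]
```

View pics/s9.png

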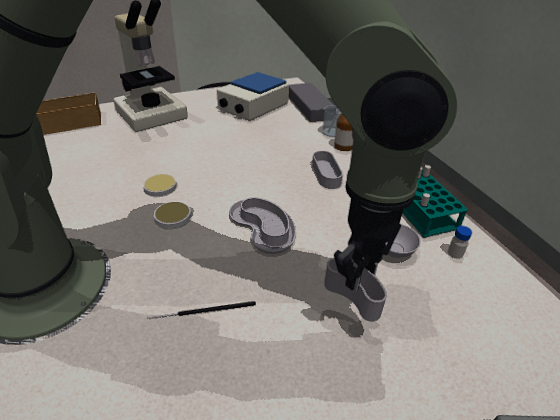

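The small dish is lifted and level at (355,285), and the middle one sits in the tray at (263,222). Moving over the nest.

Call:
carry_out:
  series:
    - [0.04, 0.008, 0, 0, 0, 0.02, 180]
    - [0.09, 0.018, 0, 0, 0, 0.05, 180]
    - [0.14, 0.028, 0, 0, 0, 0.08, 180]
    - [0.19, 0.038, 0, 0, 0, 0.1, 180]
    - [0.24, 0.048, 0, 0, 0, 0.12, 180]
    - [0.285, 0.057, 0, 0, 0, 0.131, 180]
    - [0.309, 0.062, 0, 0, 0, 0.131, 180]
    - [0.309, 0.062, 0, 0, 0, 0.131, 180]
    - [0.309, 0.062, 0, 0, 0, 0.131, 180]

```text
clock: 13.12
position: [0.5162, 0.0197, 0.1064]
tool_rot: [-3.141, 0.0, 1.77]
force: [-0.5, -1.1, -1.8]
grip_width: 0.0357
```

```bash
python3 - <<'E'
from h import *
im,d,T=wrist("w10"); z=cv2.medianBlur(cloud("wrist",d,T)[...,2].astype(np.float32),3)
yw=.2; x=np.array([np.cos(yw),np.sin(yw)]); y=np.array([-x[1],x[0]]); c=np.array([.5162,.0223])
for lo,hi,zr in ((.115,.14,.1245),(.028,.043,.035)):
    m=(z>lo)&(z<hi); m[240:]=False; m[:40]=False
    vs,us=np.nonzero(m); q=plane("wrist",np.c_[us,vs],zr,T)[:,:2]-c; X=q@x;Y=q@y
    print(zr,np.median(z[m]),"ymax",np.percentile(Y,99.8).round(4),"x there",np.median(X[Y>np.percentile(Y,99)]).round(4))
    for Y0 in (.02,.03,.04,.05,.06): 
        k=abs(Y-Y0)<.001
        if k.any(): print("   ",Y0,X[k].min().round(4),X[k].max().round(4))
cv2.imwrite("pics/w10c.png",im); go(.5166,.0202,.107,1.771)
E
```

```text
0.1245 0.124723546 ymax 0.0584 x there -0.0124
    0.02 -0.0232 0.0154
    0.03 -0.0287 0.0127
    0.04 -0.0313 0.0085
    0.05 -0.0291 0.0029
0.035 0.036383618 ymax 0.0789 x there -0.0196
    0.02 0.0254 0.0287
    0.03 0.023 0.0264
    0.04 -0.0493 0.0234
    0.05 -0.05 0.018
    0.06 -0.0474 0.0114
t 13.175 move [0.0007, 0.0005, -0.0005] [-0.0006, 0.0004, -0.0013]
```

View pics/w10c.png

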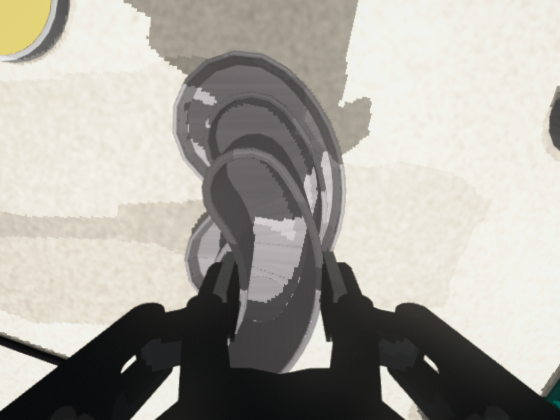

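Call:
carry_out:
  series:
    - [0, 0, 0.02, 0, 0, 0, 180]
    - [0, 0, 0.04, 0, 0, 0, 180]
    - [0, 0, 0.053, 0, 0, 0, 180]
    - [0, 0, 0.06, 0, 0, 0, 180]
    - [0, 0, 0.063, 0, 0, 0, 180]
    - [0, 0, 0.065, 0, 0, 0, 180]
    - [0, 0, 0.066, 0, 0, 0, 180]
    - [0, 0, 0.066, 0, 0, 0, 180]

```text
clock: 14.18
position: [0.5164, 0.0204, 0.041]
tool_rot: [3.141, 0.0, 1.771]
force: [-0.4, 0.6, -1.1]
grip_width: 0.0355
```

Call:
carry_out:
  series:
    - [0, 0, 0.0005, 0, 0, 0, 180]
    - [0, 0, 0.001, 0, 0, 0, 180]
    - [0, 0, 0.0015, 0, 0, 0, 180]
    - [0, 0, 0.002, 0, 0, 0, 180]
    - [0, 0, 0.002, 0, 0, 0, 180]

```text
clock: 14.8
position: [0.5163, 0.0204, 0.0391]
tool_rot: [3.142, -0.0, 1.771]
force: [-2.4, 0.6, 8.1]
grip_width: 0.0354
```

Contact, at the expected height of 0.0391. Releasing and lifting clear.

Call:
carry_out:
  series:
    - [0, 0, 0, 0, 0, 0, 140]
    - [0, 0, 0, 0, 0, 0, 110]
    - [0, 0, 0, 0, 0, 0, 80]
    - [0, 0, 0, 0, 0, 0, 60]
    - [0, 0, 0, 0, 0, 0, 60]
    - [0, 0, -0.02, 0, 0, 0, 40]
    - [0, 0, -0.06, 0, 0, 0, 0]
    - [0, 0, -0.11, 0, 0, 0, 0]
    - [0, 0, -0.15, 0, 0, 0, 0]
    - [0, 0, -0.15, 0, 0, 0, 0]

```text
clock: 16.05
position: [0.5176, 0.0205, 0.1915]
tool_rot: [3.137, -0.0, 1.771]
force: [-0.3, -0.2, -1.0]
grip_width: 0.0855
```

```bash
python3 - <<'E'
from h import *
im,d,T=wrist("w11"); P=cloud("wrist",d,T); z=P[...,2]
o=im.copy()
for nm,zr,lo in (("small",.056,.046),("mid",.035,.027),("tray",.014,.009)):
    r,c=fromdepth("wrist",d,zr,lo,.075,box=(0,0,560,260),T=T); print(nm,r); cv2.drawContours(o,[c],-1,(0,0,255),1)
for lo,hi in ((.052,.062),(.031,.041)):
    m=(z>lo)&(z<hi); m[262:]=False; A=np.c_[P[m][:,:2]-[.5162,.0223],np.ones(m.sum())]; print("plane",np.linalg.lstsq(A,P[m][:,2],rcond=None)[0].round(4))
cv2.imwrite("pics/w11o.png",o)
p,_=imaging.grab_frame("side"); cv2.imwrite("pics/s11.png",cv2.resize(p[170:280,200:330],None,fx=4,fy=4))
E
```

```text
small {'c': [0.5159, 0.022], 'yaw': 0.2171, 'wle': [0.0365, 0.1178, 0.0493, 0.0063, -0.0001]}
mid {'c': [0.5158, 0.0224], 'yaw': 0.2072, 'wle': [0.0631, 0.1585, 0.0818, 0.0101, -0.0005]}
tray {'c': [0.5141, 0.0195], 'yaw': 0.2266, 'wle': [0.1012, 0.1976, 0.1265, 0.0106, 0.0092]}
plane [-0.0012  0.006   0.0572]
plane [-0.008   0.0004  0.036 ]
```

View pics/w11o.png

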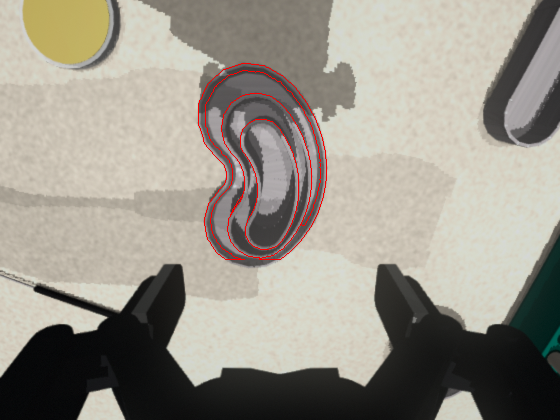

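View pics/s11.png

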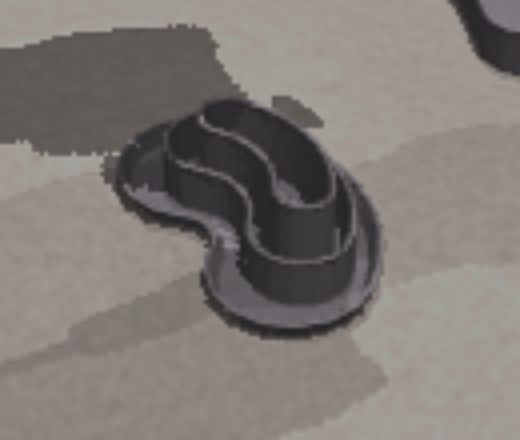

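The set is nested flat and the gripper is clear of it. The odd tray figure in this last check comes from my crop cutting off the tray's near end. Handing in.

```bash
python3 -c "
from workcell import ticket; print(ticket.job_done())"
```

```text
the job is handed in; nothing more can be done
None
```

The kidney set is nested: I set the middle dish down in the large tray, then the small dish down in the middle one. Both were lowered to light contact (about 10 N) at the expected height before release. The job was handed in at about 16 s, with the gripper open and about 0.1 m above the set. The oblong dish and the bowl were not touched.

**Fit:** The small and middle dishes share a centre to under 1 mm, with their curves within about 0.6° of each other. The middle dish is about 2 mm off the tray's centre and within about 1° of its direction.

**Flatness:** The rims measured 57 mm (small) and 36 mm (middle), against 56 mm and 35 mm expected. Tilt was under 0.5°.

**What went wrong or disagreed:**
- My first grip on the middle dish overlapped the rim by only about 6 mm, so I opened and gripped again lower before lifting.
- The final tray measurement was off (about 198 mm long, 9 mm lopsided) because my crop cut off its near end. The tray comparison above uses the earlier full view, taken after the middle dish was placed.

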